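# Eject a set casting from its mould and slide it onto the drying board

### The job

The plaster casting in the aluminium mould has set: first switch the mould's heater off at the isolator box (turn its pointer handle clockwise until it aims at the box's cable-gland end), then throw the ejector lever all the way over so that the casting comes up out of the cavity. Slide the casting off the mould so that it lies flat and wholly on the plywood drying board, clear of the mould, then throw the lever fully back so that the ejector is down again for the next pour. Do not drop or tip the casting, and leave the other things on the table and the rosette on the board where they are.

Things in the scene. Friction and masses are not known exactly. Their poses are not given: they have to be found in the camera images.
- station: Fixed casting station; origin on the table top under the centre of the mould cavity. Aluminium mould block x -75..75, y -65..65 mm, rim at z 60 mm; open stepped cavity, 2 mm clear of the casting. Drying board on its +y side, ejector lever beyond its -y side. The lever raises the ejector plate in the cavity 24 mm; the casting's underside is then at z 62 mm, just above the rim.
- drying_board (a point): Centre of the plywood drying board's top, axes as the station's, at station x 30, y 140, z 58 mm. The board joins the mould's +y side, 2 mm below its rim: 240 mm along x (station x -90..150), 150 mm along y (65..215) up to a wooden batten 12 mm high and 10 mm wide on its far end.
- casting: White plaster corbel-shaped casting, 22 mm thick, about 220 g; origin at the centre of its underside, z up. Outline: 90 mm wide (x) for y -30..-5, 66 mm for y -5..15, 40 mm for y 15..30; its straight 90 mm side is at y = -30 mm, facing the lever. At the start it lies in the cavity, top flush with the mould's rim, its axes along the station's.
- lever (a joint): Ejector lever's angle (rad): 0 = leaning to the station's -x, ejector down; 1.2 = leaning over to the station's +x, ejector fully up. Pivot axis along the station's y, at x 0, y -98, z 35 mm; needs about 2 to 5 N at the ball; its weight keeps it at either end.
- lever_ball (a point): Centre of the steel ball weight (32 mm diameter) on the end of the 10 mm steel lever rod, 85 mm from the pivot; at either end of the travel it is 48 mm to one side of the pivot and 105 mm above the table; 120 mm when upright. Its orientation turns with the lever.
- isolator: Fixed grey isolator box, 110 (x) x 80 (y) x 60 mm high, origin under its centre; a black round cable gland sticks out of its +x end. It stands on the table to the left or right of the station.
- isolator_handle (a joint): Angle of the isolator's handle about the vertical (rad, grows anticlockwise from above): 0 = off, pointer at the cable gland (box +x); 1.57 = on, pointer across the box, to its +y side. Hard stops at both ends; stays where it is left; needs about 0.1 N m.
- isolator_grip (a point): Where to grip the handle: on its turning axis, 94 mm above the table; x axis along the pointer. Its upright wing is 14 mm thick, 58 mm long and 28 mm high (z 72..100 mm), with a 10 mm thick nose reaching 45 mm from the axis, on a round hub 48 mm in diameter, top at z 72 mm.
- rosette: Finished round plaster rosette, 50 mm diameter, 16 mm high, lying on the +x part of the drying board; origin under its centre. Leave alone.
- paint_bottle: Small paint bottle, 36 mm diameter, 100 mm high, on the table near the lever; origin under its centre. Leave alone.
- glue_jar: White jar, 60 mm diameter, 75 mm high; origin under its centre. Leave alone.
- mixing_cup: Empty white cup, 60 mm diameter, 50 mm high; origin under its centre. Leave alone.
- paint_brush: Paint brush lying on the table, 160 mm long along its x. Leave alone.
There are look-alikes about, which are no part of the job. Leave any black look-alike of the casting alone.

How it is judged:
On the way, in this order (a step that is already met when the one before it is completed fails the run):
1. the isolator is switched off (value of joint isolator_handle below 0.12 rad), for 0.2 s.
2. the lever is thrown over and the casting stands up out of the cavity (value of joint lever above 1.05 rad and z of casting in the frame of station above 0.0595 m), for 0.2 s.
3. the casting lies flat on the drying board, clear of the mould (y of casting in the frame of station between 0.092 and 0.192 m and x of casting in the frame of station between -0.05 and 0.11 m and z of casting in the frame of station between 0.054 and 0.0605 m and angle between casting's own z axis and vertical below 0.05 rad), for 0.2 s.
4. the lever is thrown back, ejector down (value of joint lever below 0.12 rad), for 0.2 s.
At the end, for the whole second after the job is handed in: The isolator is off (within 0.12 rad of the gland), the lever is back (within 0.12 rad of its start end) and the casting lies at rest and flat (tilt under 0.05 rad, underside on the board) on the drying board, its origin at station y 92..192 mm and x -50..110 mm (all of step 3 and value of joint each of isolator_handle, lever below 0.12 rad and linear speed of casting below 0.02 m/s); the robot touches nothing.
It fails at once if the casting is tipped (angle between casting's own z axis and vertical above 0.5 rad).
It fails at once if the casting is dropped or flung (linear speed of casting above 0.8 m/s).
It fails at once if a bystander is disturbed (moved over 25 mm) (distance of any of rosette, paint_bottle, glue_jar, mixing_cup, paint_brush from where it was at the start of the episode above 0.025 m).
It also fails if it takes over 72 s, if anything falls off the work surface, if the arm or the gripper's body presses on something with over 40 N, if the wrist force passes 120 N, or if a joint passes its speed limit or range.

### The arm

A 7-joint arm with a two-finger parallel gripper is mounted at the origin on the work surface. World frame = base frame: x ahead of the robot, y to its left, z up, the work surface at z = 0. Lengths are in m, angles in rad, forces in N, time in s.
With the tool pointing down it reaches from about 0.4 to 0.85 m from the base axis. Payload 10.4 kg.
Tool frame: the origin (TCP) lies between the finger pads; the fingertips stand 19 mm ahead of it and the grasp point (between the pads) is the TCP (manip.tips_ahead is the distance from the TCP to the fingertips, in m); z points along the fingers, y is the line along which they close (so a half turn about z gives the same grasp; the last joint's range is limited). The gripper opens to 85 mm and grips with 20 to 120 N. Pads are 22 mm wide; open, the fingers measure 114 mm over their backs; the gripper's body (76 mm by 85 mm) begins 54 mm behind the grasp point. The pads swing forward as they close: fully open they stand 13 mm farther back than shut.
Start: joints at [1.24, 0.332, -0.065, 1.46, 0.022, 1.35, -0.088], TCP at [0.189, -0.596, 0.25] pointing down, gripper open.
Joint ranges: [-2.6, 2.6], [-0.5, 2.12], [-1.47, 1.34], [0.16, 2.42], [-1.27, 4.41], [0.06, 2.06], [-2.6, 2.6]. Speed limits (rad/s): [2.22, 2.22, 2.79, 2.79, 3.14, 3.14, 3.14].

### API

Orientations are given as a unit quaternion [x, y, z, w].
In Python, from workcell import manip, viewer gives the robot as it stands.
- The arm moves only by the tool arm_command, never from a script. Its argument "series" is text: rows parted by semicolons, each of 5 numbers parted by spaces: the closure, from 0 (fully open) to 1 (shut), then the shift along the tool's x, y, z normalised to -1 to 1, where 1 is 0.4 m, then the turn about the tool's z normalised to -1 to 1, where 1 is 180 degrees. In form: jaw tx ty tz spin; .... A call has exactly 10 rows; each row shifts and turns the commanded pose from where the row before left it, along the tool's axes as they then stand; what a row does not reach is not made up. A row lasts 1/8 s, in which the tool goes at most 62.5 mm and 10.7 degrees, less where a joint would pass 70% of its speed; a pose out of reach is approached as far as the arm can. A call with a number of a shift or a turn outside -1 to 1 is refused whole. A call with a gripper value outside its range is refused whole. The fingers move at their own pace and stop on an object; "newtons" is the grip in N (left out, the last holds). Time passes only in rows, so rows that do not move let the fingers close, or fill a call up. It gives the time, the measured TCP pose, the force, the opening and the grip force at its end, in the units of the state.
- manip.get_obs(): the state, without advancing time (a new reading comes with each control period).
- viewer.camera(name): name is "side" or "top" or "wrist"; returns a dict with "pixels" (480x640x3 uint8, red, green, blue), "intrinsics" (3x3 intrinsics, pixels), "extrinsics" (4x4, takes a point from world to camera coordinates). Camera axes: x right, y up, looking along -z (the intrinsics and any distortion apply to the point x, -y, -z); pixel columns grow to the right and rows downward; lengths in m; the calibration is good to about 2 mm. A picture is of the moment at which its call begins. There is no depth.
- manip.hand_in(): hands the job in; it is judged then, once.
The state is a dict: "clock": time; "joint_pos": joint angles; "joint_velocities": joint speeds; "tau": joint torques, N m; "position": TCP position; "ee_rot": TCP orientation; "ft_force": force on the tool from outside, world axes, zero at the start; "torque": the same for the moment, N m; "grip_width": opening from 0.0 (shut) to 1.0 (fully open); "grasp_force": force on a finger pad.
Only numpy, scipy, OpenCV 4.12 (cv2) and the standard library are available. Lean on these libraries where they do the work, as an engineer would, in place of code of your own. Each camera call takes 0.05 s, during which the arm holds its last target. There are 200 camera calls.

## Working session

There is one attempt and no reset: what is moved stays moved. The work goes in short steps, Python scripts to look and compute and a tool call to move; the robot and the scene stay as the last step left them, time stands still between calls to the robot, and variables do not carry over. Pictures are saved under pics/ and viewed, at most 10 in all, crops included, and the job is handed in when it is done.

Besides the shell and the picture viewer there is one more tool, called after ">>>" by a JSON object that holds its "fn" and its "kwargs". arm_command: Moves the arm, as the interface text tells. Scaled input: -1 to 1 covers 0.4 m each way for a shift and 180 degrees each way for a turn. Its arguments: {"type":"object","properties":{"series":{"type":"string"},"newtons":{"type":"number"}},"required":["series"]}

```bash
mkdir -p pics; python3 - <<'E'
from workcell import manip, viewer
import cv2,numpy as np
o=manip.get_obs();print(o, manip.tips_ahead)
for n in("top","side"):
    c=viewer.camera(n);cv2.imwrite(f"pics/{n}0.png",c["pixels"][:,:,::-1]);print(n,c["intrinsics"],c["extrinsics"],[k for k in c])
    np.savez(f"{n}0.npz",**{k:c[k] for k in("pixels","intrinsics","extrinsics")})
E
```

```text
{'clock': 0.0, 'joint_pos': array([ 1.24039491,  0.33287267, -0.06470879,  1.46094545,  0.02159576,
        1.34986998, -0.08850624]), 'joint_velocities': array([ 2.08820749e-04,  1.11937581e-03, -6.05567482e-04, -7.35129589e-05,
        1.29629411e-03,  1.01631442e-04, -1.63426169e-03]), 'tau': array([-8.85476475e-04, -6.25436068e+01,  4.87431767e-02, -3.91595793e+01,
        1.63119711e-02,  1.00721078e-02, -1.69134944e-05]), 'position': array([ 0.18925208, -0.5953    ,  0.24951345]), 'ee_rot': array([ 9.88178697e-01,  1.53304836e-01, -1.35398210e-04, -6.86823250e-04]), 'ft_force': array([ 0.46544004,  0.10850377, -0.22504881]), 'torque': array([ 0.0099036 ,  0.03356979, -0.00214671]), 'grasp_force': 0.0, 'grip_width': 1.0035489275454883} 0.019
top [[492.85399376   0.         322.66385951]
 [  0.         492.85399376 242.53718837]
 [  0.           0.           1.        ]] [[-0.01239886 -0.99974232  0.01901452 -0.00978562]
 [ 0.9959824  -0.01066117  0.08891234 -0.5864743 ]
 [-0.08868671  0.02004054  0.99585794 -1.04962088]
 [ 0.          0.          0.          1.        ]] ['pixels', 'intrinsics', 'extrinsics']
side [[455.84223421   0.         320.30669889]
 [  0.         455.84223421 239.72339305]
 [  0.           0.           1.        ]] [[-0.96098295 -0.27647589  0.00853575  0.5538664 ]
 [ 0.16476032 -0.54734622  0.82052797 -0.16753343]
 [-0.22218419  0.78991974  0.57154264 -0.82936842]
 [ 0.          0.          0.          1.        ]] ['pixels', 'intrinsics', 'extrinsics']
```

View pics/top0.png

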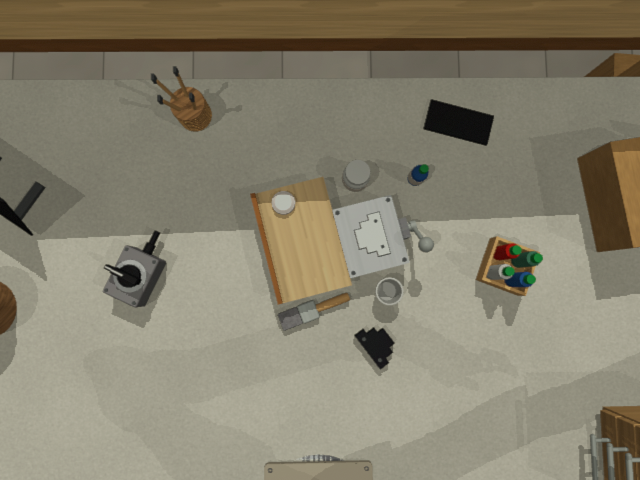

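View pics/side0.png

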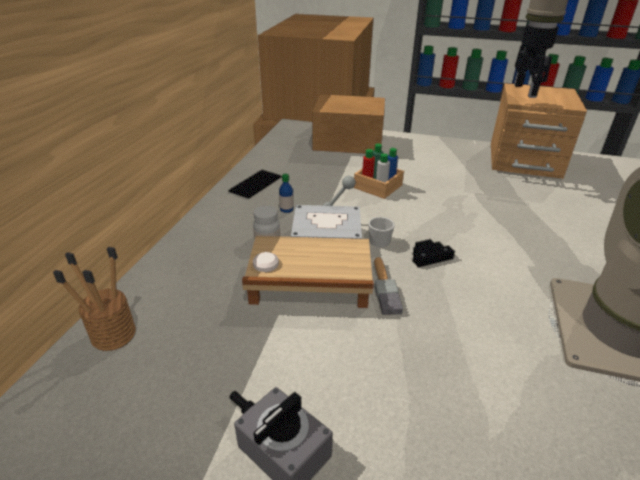

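The top view shows the mould at (370,236), the board at (300,240) with the rosette at (284,203), and the lever ball at (426,244). The isolator is at (132,275), with its gland at (153,242) and its pointer at (107,268). Next I'll zoom in to get precise corner pixels.

```bash
cat > h.py <<'E'
import numpy as np,cv2
def ray(c,u,v):
    K,E=c["intrinsics"],c["extrinsics"]
    d=np.array([(u-K[0,2])/K[0,0],-(v-K[1,2])/K[1,1],-1.]);R,t=E[:3,:3],E[:3,3]
    return -R.T@t,R.T@d
def onz(c,u,v,z):
    o,d=ray(c,u,v);return o+d*(z-o[2])/d[2]
def proj(c,p):
    K,E=c["intrinsics"],c["extrinsics"];q=E[:3,:3]@np.asarray(p)+E[:3,3]
    return np.array([K[0,2]-K[0,0]*q[0]/q[2],K[1,2]+K[1,1]*q[1]/q[2]])
def ld(n): return dict(np.load(n))
E
python3 - <<'E'
from h import *
t=ld("top0.npz");im=t["pixels"][:,:,::-1]
a=cv2.resize(im[170:310,245:445],None,fx=4,fy=4,interpolation=cv2.INTER_CUBIC) #800x560
cv2.imwrite("pics/z1.png",a)
b=cv2.resize(im[225:315,90:180],None,fx=6,fy=6,interpolation=cv2.INTER_CUBIC)
cv2.imwrite("pics/z2.png",b)
E
```

```text
(no output)
```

View pics/z1.png

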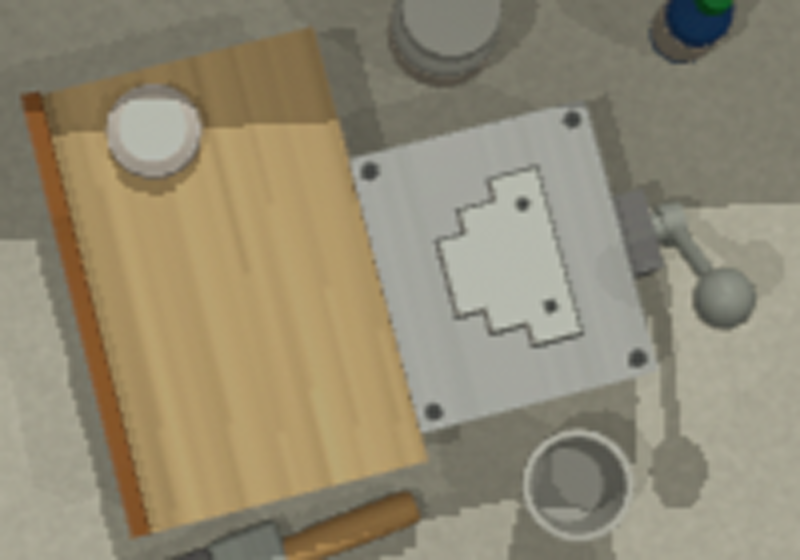

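View pics/z2.png

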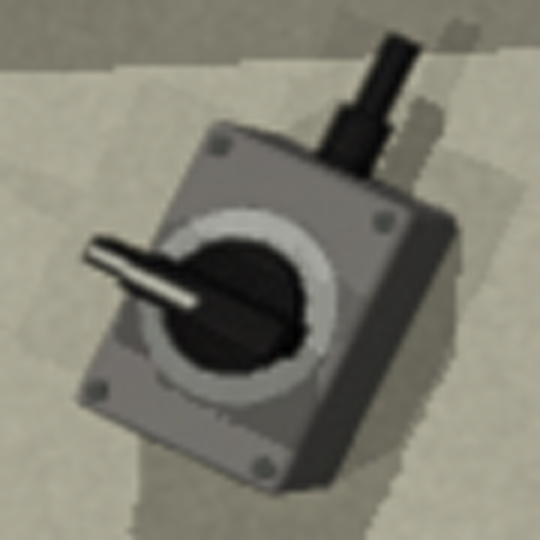

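In the crops, the mould screws are at (370,171), (572,119), (637,358) and (433,412) in z1. The isolator lid screws are at (219,146), (385,221), (263,468) and (96,390) in z2. The handle is across the box, so the heater is on.

```bash
python3 - <<'E'
from h import *
t=ld("top0.npz");s=ld("side0.npz")
m1=lambda x,y:((x+.5)/4-.5+245,(y+.5)/4-.5+170)
m2=lambda x,y:((x+.5)/6-.5+90,(y+.5)/6-.5+225)
P=np.array([onz(t,*m1(*p),.06) for p in[(370,171),(572,119),(637,358),(433,412)]])
I=np.array([onz(t,*m2(*p),.06) for p in[(219,146),(385,221),(263,468),(96,390)]])
def fr(P):
    c=P.mean(0);x=(P[0]+P[1]-P[2]-P[3]);y=(P[0]+P[3]-P[1]-P[2])
    print("c",c,"yawx",np.degrees(np.arctan2(x[1],x[0])),"yawy-90",np.degrees(np.arctan2(y[1],y[0]))-90, "sides",[np.linalg.norm(P[i]-P[(i+1)%4]) for i in range(4)])
    return c,(np.arctan2(x[1],x[0])+np.arctan2(y[1],y[0])-np.pi/2)/2
S,ys=fr(P);B,yb=fr(I)
np.savez("frames.npz",S=S,ys=ys,B=B,yb=yb)
def st(p,S=S,ys=ys):
    c,n=np.cos(ys),np.sin(ys);d=p-S;return 1000*np.array([c*d[0]+n*d[1],-n*d[0]+c*d[1]])
for n,p,z in[("boardcorner",(315,28),.058),("boardcorner2",(427,462),.058),("ball",(724,297),.105),("rosette",(155,130),.074),("cast c1",(540,165),.06),("cast c2",(583,333),.06),("jar",(450,15),.075),("cup",(578,484),.05),("brush end",(415,505),.01),("bottle cap",(716,0),.1),]:
    w=onz(t,*m1(*p),z);print(n,w,st(w))
def w(x,y,z): c,n=np.cos(ys),np.sin(ys);return [S[0]+c*x-n*y,S[1]+n*x+c*y,z]
print("side: station ctr proj",proj(s,w(0,0,.06)),"ball",proj(s,w(-.048,-.098,.105)),"iso",proj(s,[B[0],B[1],.1]))
h=onz(t,*m2(95,248),.09);print("handle tip",h,"angle rel",np.degrees(np.arctan2(h[1]-B[1],h[0]-B[0])-yb))
E
```

```text
c [ 0.59677241 -0.11728108  0.06      ] yawx 13.721292113346369 yawy-90 14.037818190652075 sides [np.float64(0.11168473855242066), np.float64(0.13190454184731798), np.float64(0.11184071654268704), np.float64(0.1320872141950155)]
c [0.51851342 0.38746134 0.06      ] yawx -25.495542916264885 yawy-90 -25.134688664227895 sides [np.float64(0.06399705270186061), np.float64(0.09417753729857932), np.float64(0.06425608647144634), np.float64(0.0935034864165932)]
boardcorner [ 0.72532827 -0.0192055   0.058     ] [148.32883596  64.3737859 ]
boardcorner2 [ 0.49288079 -0.07522831  0.058     ] [-90.77051979  65.74660568]
ball [ 0.57434241 -0.22397647  0.105     ] [-47.36935794 -98.19956936]
rosette [0.66805235 0.0657713  0.074     ] [113.10961912 160.60889501]
cast c1 [ 0.64974894 -0.13811948  0.06      ] [ 46.4309746  -32.93805841]
cast c2 [ 0.55982377 -0.15887936  0.06      ] [-45.84848719 -31.52040305]
jar [ 0.7278932  -0.09021677  0.075     ] [133.78457734  -5.17938042]
cup [ 0.48028306 -0.15582134  0.05      ] [-122.33321079   -9.47131624]
brush end [ 0.46952766 -0.07192008  0.01      ] [-112.64820425   74.56023137]
bottle cap [ 0.72888395 -0.22576316  0.1       ] [ 102.23129921 -137.00577462]
side: station ctr proj [326.25577723 219.96911318] ball [348.06204977 182.10721013] iso [280.56350488 406.05143184]
handle tip [0.53777537 0.42578898 0.09      ] angle rel 88.63283638037845
```

```bash
cat >> h.py <<'E'
def pose():
    from workcell import manip
    o=manip.get_obs();q=o["ee_rot"];return [*o["position"],np.degrees(2*np.arctan2(q[1],q[0]))]
def plan(wps,start=None):
    """wps: (x,y,z,psi_deg,jaw,rows); prints rows of tool-axis moves, limits checked"""
    c=np.array(start if start is not None else pose(),float);out=[];print("from",c.round(4))
    for x,y,z,psi,jaw,n in wps:
        for k in range(n,0,-1):
            d=(np.array([x,y,z,psi])-c)/k;a=np.radians(c[3]);C,s=np.cos(a),np.sin(a)
            r=np.round([(C*d[0]+s*d[1])/.4,(s*d[0]-C*d[1])/.4,-d[2]/.4,-d[3]/180],3)
            if np.linalg.norm(r[:3])*.4>.0625 or abs(r[3])>.0594: print("LIMIT",r)
            c+= [.4*(C*r[0]+s*r[1]),.4*(s*r[0]-C*r[1]),-.4*r[2],-180*r[3]]
            out.append(f"{jaw:g} "+" ".join(f"{v+0:g}" for v in r))
    for i in range(0,len(out),10): print("; ".join(out[i:i+10]))
    print("to",c.round(4),len(out))
_f=ld("frames.npz")
def w(x,y):
    S,ys=_f["S"],_f["ys"];c,n=np.cos(ys),np.sin(ys);x,y=x/1000,y/1000;return S[0]+c*x-n*y,S[1]+n*x+c*y
YS=float(np.degrees(_f["ys"]))
E
python3 - <<'E'
from h import *
plan([(.45,-.2,.3,17.6+103,0,10),(.5185,.3875,.22,244.7-20,0,11),(.5185,.3875,.2,244.7,0,2),(.5185,.3875,.14,244.7,0,5),(.5185,.3875,.14,244.7,0,2)])
E
```

```text
from [ 0.1893 -0.5953  0.2496 17.6357]
0 0.092 -0.074 -0.013 -0.057; 0 0.104 -0.057 -0.013 -0.057; 0 0.112 -0.037 -0.012 -0.057; 0 0.117 -0.017 -0.013 -0.057; 0 0.118 0.004 -0.012 -0.057; 0 0.116 0.025 -0.013 -0.057; 0 0.109 0.046 -0.012 -0.058; 0 0.1 0.065 -0.013 -0.057; 0 0.086 0.081 -0.012 -0.058; 0 0.07 0.096 -0.013 -0.057
0 0.107 0.081 0.018 -0.053; 0 0.092 0.098 0.018 -0.053; 0 0.075 0.112 0.018 -0.052; 0 0.055 0.123 0.018 -0.053; 0 0.034 0.13 0.018 -0.052; 0 0.013 0.134 0.018 -0.053; 0 -0.01 0.134 0.018 -0.052; 0 -0.031 0.131 0.019 -0.053; 0 -0.052 0.124 0.018 -0.052; 0 -0.072 0.113 0.019 -0.053
0 -0.09 0.1 0.018 -0.052; 0 0 0 0.025 -0.056; 0 0 0 0.025 -0.055; 0 0 0 0.03 0; 0 0 0 0.03 0; 0 0 0 0.03 0; 0 0 0 0.03 0; 0 0 0 0.03 0; 0 0 0 0 0; 0 0 0 0 0
to [5.186000e-01 3.876000e-01 1.400000e-01 2.446157e+02] 30
```

>>> {"fn": "arm_command", "kwargs": {"series": "0 0.092 -0.074 -0.013 -0.057; 0 0.104 -0.057 -0.013 -0.057; 0 0.112 -0.037 -0.012 -0.057; 0 0.117 -0.017 -0.013 -0.057; 0 0.118 0.004 -0.012 -0.057; 0 0.116 0.025 -0.013 -0.057; 0 0.109 0.046 -0.012 -0.058; 0 0.1 0.065 -0.013 -0.057; 0 0.086 0.081 -0.012 -0.058; 0 0.07 0.096 -0.013 -0.057"}}

```text
clock: 1.35
position: [0.4508, -0.199, 0.3007]
ee_rot: [0.493, 0.87, -0.0, -0.0]
ft_force: [0.6, -0.7, -1.0]
grip_width: 1.004
grasp_force: 0.0
```

>>> {"fn": "arm_command", "kwargs": {"series": "0 0.107 0.081 0.018 -0.053; 0 0.092 0.098 0.018 -0.053; 0 0.075 0.112 0.018 -0.052; 0 0.055 0.123 0.018 -0.053; 0 0.034 0.13 0.018 -0.052; 0 0.013 0.134 0.018 -0.053; 0 -0.01 0.134 0.018 -0.052; 0 -0.031 0.131 0.019 -0.053; 0 -0.052 0.124 0.018 -0.052; 0 -0.072 0.113 0.019 -0.053"}}

```text
clock: 2.6
position: [0.5127, 0.3352, 0.2272]
ee_rot: [-0.305, 0.952, -0.0, -0.0]
ft_force: [1.1, 0.4, -0.1]
grip_width: 0.999
grasp_force: 0.0
```

>>> {"fn": "arm_command", "kwargs": {"series": "0 -0.09 0.1 0.018 -0.052; 0 0 0 0.025 -0.056; 0 0 0 0.025 -0.055; 0 0 0 0.03 0; 0 0 0 0.03 0; 0 0 0 0.03 0; 0 0 0 0.03 0; 0 0 0 0.03 0; 0 0 0 0 0; 0 0 0 0 0"}}

```text
clock: 3.85
position: [0.5188, 0.3875, 0.141]
ee_rot: [-0.534, 0.845, 0.0, 0.0]
ft_force: [0.7, 0.2, -0.3]
grip_width: 0.998
grasp_force: 0.0
```

```bash
python3 - <<'E'
from h import *
from workcell import viewer,manip
c=viewer.camera("wrist");cv2.imwrite("pics/w1.png",c["pixels"][:,:,::-1])
print(proj(c,[.5185,.3875,.1]),manip.get_obs()["joint_pos"])
for s in(0,22,29): 
    p=pose();a=np.radians(244.7);print(proj(c,[.5185-s/1000*np.cos(a-np.pi),.3875-s/1000*np.sin(a-np.pi),.1]))
plan([(.5185,.3875,.096,244.7,0,4),(.5185,.3875,.096,244.7,1,6)])
plan([(.5185,.3875,.096,244.7-93,1,10),(.5185,.3875,.096,244.7-93,1,2),(.5185,.3875,.096,244.7-93,0,5),(.5185,.3875,.2,244.7-93,0,3)],[.5185,.3875,.096,244.7])
E
```

```text
[321.62098238 282.65468233] [-0.00705272  0.68466664 -1.0271266   1.4862313   0.59540586  1.30658473
  1.60853686]
[321.62098238 282.65468233]
[321.55388932 245.05162762]
[321.53138746 232.44020933]
from [5.189000e-01 3.876000e-01 1.412000e-01 2.446095e+02]
0 0 0 0.028 0; 0 0 0 0.028 0; 0 0 0 0.028 0; 0 0 0.001 0.029 -0.001; 1 0 0 0 0; 1 0 0 0 0; 1 0 0 0 0; 1 0 0 0 0; 1 0 0 0 0; 1 0 0 0 0
to [5.185000e-01 3.877000e-01 9.600000e-02 2.447895e+02] 10
from [5.185e-01 3.875e-01 9.600e-02 2.447e+02]
1 0 0 0 0.052; 1 0 0 0 0.052; 1 0 0 0 0.052; 1 0 0 0 0.052; 1 0 0 0 0.051; 1 0 0 0 0.052; 1 0 0 0 0.051; 1 0 0 0 0.052; 1 0 0 0 0.051; 1 0 0 0 0.052
1 0 0 0 0; 1 0 0 0 0; 0 0 0 0 0; 0 0 0 0 0; 0 0 0 0 0; 0 0 0 0 0; 0 0 0 0 0; 0 0 0 -0.087 0; 0 0 0 -0.087 0; 0 0 0 -0.086 0
to [  0.5185   0.3875   0.2    151.64  ] 20
```

View pics/w1.png

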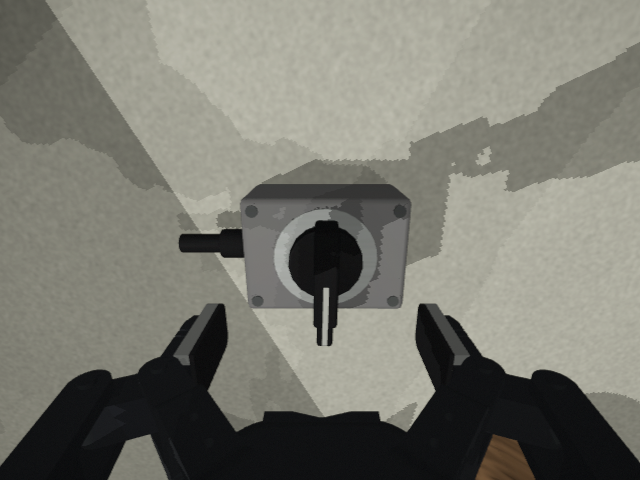

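The wrist view shows the wing aligned with the tool, its centre near column 326, with the tail at row 220, the nose tip at row 345 and the hub at (326,262). I'll check the lid screws (251,211), (400,211), (258,300) and (393,300), and the hub, against the estimate.

```bash
python3 - <<'E'
from h import *
from workcell import viewer
c=viewer.camera("wrist")
I=np.array([onz(c,*p,.06) for p in[(251,211),(400,211),(258,300),(393,300)]]);print(I.mean(0),np.linalg.norm(I[0]-I[1]),np.linalg.norm(I[0]-I[2]))
print(onz(c,326,262,.072),onz(c,326,220,.1))
E
```

```text
[0.51677726 0.39003483 0.06      ] 0.09462269911777925 0.06373945444195339
[0.51584716 0.38840343 0.072     ] [0.50122716 0.35629495 0.1       ]
```

>>> {"fn": "arm_command", "kwargs": {"series": "0 0 0.005 0.028 0; 0 0 0 0.028 0; 0 0 0 0.028 0; 0 0 0 0.029 0; 1 0 0 0 0; 1 0 0 0 0; 1 0 0 0 0; 1 0 0 0 0; 1 0 0 0 0; 1 0 0 0 0", "newtons": 40}}

```text
clock: 5.2
position: [0.5166, 0.3885, 0.096]
ee_rot: [-0.535, 0.845, 0.0, 0.0]
ft_force: [-4.2, -1.9, 5.3]
grip_width: 0.152
grasp_force: 42.2
```

>>> {"fn": "arm_command", "kwargs": {"series": "1 0 0 0 0.052; 1 0 0 0 0.052; 1 0 0 0 0.052; 1 0 0 0 0.052; 1 0 0 0 0.051; 1 0 0 0 0.052; 1 0 0 0 0.051; 1 0 0 0 0.052; 1 0 0 0 0.051; 1 0 0 0 0.045"}}

```text
clock: 6.45
position: [0.5163, 0.3889, 0.096]
ee_rot: [0.237, 0.972, 0.0, -0.0]
ft_force: [-3.4, -0.0, 4.7]
grip_width: 0.153
grasp_force: 45.5
```

```bash
python3 - <<'E'
from h import *
b=w(-48,-98);print(b)
plan([(.5163,.3889,.096,152.6,0,4),(.517,.389,.2,152.6,0,3),(.5,.05,.22,120,.45,7),(*b,.2,YS+90,.45,6),(*b,.105,YS+90,.45,6),(*b,.105,YS+90,.45,4)],[.5163,.3889,.096,152.6])
E
```

```text
(np.float64(0.5736823099038474), np.float64(-0.22393400680512932))
from [5.163e-01 3.889e-01 9.600e-02 1.526e+02]
0 0 0 0 0; 0 0 0 0 0; 0 0 0 0 0; 0 0 0 0 0; 0 0 0 -0.087 0; 0 -0.001 0.001 -0.087 0; 0 0 0 -0.086 0; 0.45 -0.05 -0.11 -0.007 0.026; 0.45 -0.059 -0.106 -0.007 0.026; 0.45 -0.068 -0.101 -0.007 0.026
0.45 -0.076 -0.095 -0.007 0.026; 0.45 -0.083 -0.088 -0.007 0.026; 0.45 -0.09 -0.081 -0.008 0.026; 0.45 -0.096 -0.073 -0.007 0.025; 0.45 -0.114 -0.031 0.008 0.015; 0.45 -0.116 -0.025 0.008 0.015; 0.45 -0.117 -0.02 0.008 0.015; 0.45 -0.117 -0.014 0.009 0.015; 0.45 -0.118 -0.008 0.008 0.015; 0.45 -0.118 -0.003 0.009 0.015
0.45 0 0 0.04 0; 0.45 0 0 0.04 0; 0.45 0 0 0.039 0; 0.45 0 0 0.039 0; 0.45 0 0 0.04 0; 0.45 0 0 0.039 0; 0.45 0 0 0 0; 0.45 0 0 0 0; 0.45 0 0 0 0; 0.45 0 0 0 0
to [  0.5738  -0.2239   0.1052 103.82  ] 30
```

>>> {"fn": "arm_command", "kwargs": {"series": "0 0 0 0 0; 0 0 0 0 0; 0 0 0 0 0; 0 0 0 0 0; 0 0 0 -0.087 0; 0 -0.001 0.001 -0.087 0; 0 0 0 -0.086 0; 0.45 -0.05 -0.11 -0.007 0.026; 0.45 -0.059 -0.106 -0.007 0.026; 0.45 -0.068 -0.101 -0.007 0.026"}}

```text
clock: 7.7
position: [0.5104, 0.2414, 0.208]
ee_rot: [0.353, 0.936, -0.0, 0.0]
ft_force: [0.9, -0.3, -0.8]
grip_width: 0.552
grasp_force: 0.0
```

>>> {"fn": "arm_command", "kwargs": {"series": "0.45 -0.076 -0.095 -0.007 0.026; 0.45 -0.083 -0.088 -0.007 0.026; 0.45 -0.09 -0.081 -0.008 0.026; 0.45 -0.096 -0.073 -0.007 0.025; 0.45 -0.114 -0.031 0.008 0.015; 0.45 -0.116 -0.025 0.008 0.015; 0.45 -0.117 -0.02 0.008 0.015; 0.45 -0.117 -0.014 0.009 0.015; 0.45 -0.118 -0.008 0.008 0.015; 0.45 -0.118 -0.003 0.009 0.015"}}

```text
clock: 8.95
position: [0.5771, -0.2259, 0.1995]
ee_rot: [0.616, 0.788, -0.0, 0.0]
ft_force: [0.6, 0.4, -0.5]
grip_width: 0.549
grasp_force: 0.0
```

```bash
python3 - <<'E'
from h import *
from workcell import viewer
c=viewer.camera("wrist");cv2.imwrite("pics/w2.png",c["pixels"][:,:,::-1])
t=viewer.camera("top")["pixels"][:,:,::-1]
print(proj(c,[*w(-48,-98),.105]),pose())
a=cv2.resize(t[225:315,90:180],(480,480));cv2.imwrite("pics/wt2.png",np.hstack([cv2.resize(c["pixels"][:,:,::-1],(400,300)),cv2.resize(a,(300,300))]))
E
```

```text
[316.28424176 247.84076623] [np.float64(0.5759828650085899), np.float64(-0.23076734643713914), np.float64(0.19827247242862395), np.float64(103.58590866298715)]
```

View pics/wt2.png

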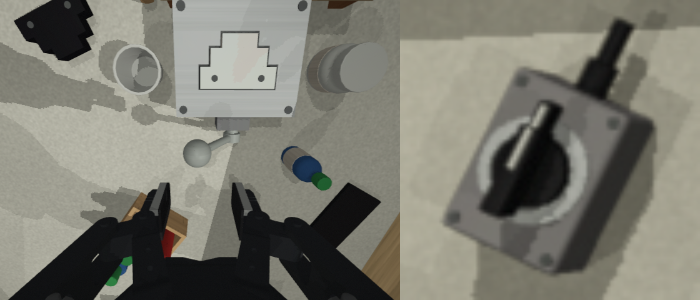

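The isolator pointer now aims at the gland. The ball is at about (315,245) in the full wrist frame, as predicted, so I'll correct the small offset and descend over it.

```bash
python3 - <<'E'
from h import *
b=w(-48,-98);p=pose();print(p)
plan([(*b,.19,YS+90,.45,4),(*b,.105,YS+90,.45,6)])
wp=[]
for a in np.linspace(-.6,.6,17)[1:]:
    wp.append((*w(85*np.sin(a),-98),.035+.085*np.cos(a),YS+90,.45,1))
wp+=[(*w(56,-98),.1,YS+90,.45,2),(*w(56,-98),.1,YS+90,.45,2)]
plan(wp,[*b,.105,YS+90])
E
```

```text
[np.float64(0.5759828650085899), np.float64(-0.23076734643713914), np.float64(0.19827247242862395), np.float64(103.58590866298715)]
from [  0.576   -0.2308   0.1983 103.5859]
0.45 0.004 0 0.005 0; 0.45 0.005 -0.001 0.005 -0.001; 0.45 0.004 0 0.005 0; 0.45 0.005 -0.001 0.006 -0.001; 0.45 0 0 0.035 0; 0.45 0 0 0.035 0; 0.45 0 0 0.036 0; 0.45 0 0 0.035 0; 0.45 0 0 0.036 0; 0.45 0 0 0.035 0
to [  0.5735  -0.224    0.1051 103.9459] 10
from [  0.5737  -0.2239   0.105  103.8796]
0.45 0 0.013 -0.009 0; 0.45 0 0.015 -0.007 0; 0.45 0 0.014 -0.007 0; 0.45 0 0.015 -0.005 0; 0.45 0 0.016 -0.004 0; 0.45 0 0.015 -0.003 0; 0.45 0 0.016 -0.002 0; 0.45 0 0.016 -0.001 0; 0.45 0 0.016 0.001 0; 0.45 0 0.016 0.002 0
0.45 0 0.015 0.003 0; 0.45 0 0.016 0.004 0; 0.45 0 0.015 0.005 0; 0.45 0 0.014 0.007 0; 0.45 0 0.015 0.007 0; 0.45 0 0.013 0.009 0; 0.45 0 0.01 0.006 0; 0.45 0 0.01 0.006 0; 0.45 0 0 0 0; 0.45 0 0 0 0
to [ 6.746000e-01 -1.990000e-01  1.002000e-01  1.038796e+02] 20
```

>>> {"fn": "arm_command", "kwargs": {"series": "0.45 0 0 0 0; 0.45 0 0 0 0; 0.45 0 0 0.02 0; 0.45 0 0 0.02 0; 0.45 0 0 0.02 0; 0.45 0 0 0.02 0; 0.45 0 0 0.02 0; 0.45 0 0 0 0; 0.45 0 0 0 0; 0.45 0 0 0 0"}}

```text
clock: 10.3
position: [0.577, -0.2245, 0.1599]
ee_rot: [0.615, 0.788, 0.0, 0.0]
ft_force: [0.2, -0.9, -0.8]
grip_width: 0.551
grasp_force: 0.0
```

>>> {"fn": "arm_command", "kwargs": {"series": "0.45 0.003 -0.004 0 0; 0.45 0 -0.004 0 0; 0.45 0 0 0.028 0; 0.45 0 0 0.028 0; 0.45 0 0 0.027 0; 0.45 0 0 0.027 0; 0.45 0 0 0.027 0; 0.45 0 0 0 0; 0.45 0 0 0 0; 0.45 0 0 0 0"}}

```text
clock: 11.55
position: [0.5737, -0.2241, 0.1053]
ee_rot: [0.615, 0.788, 0.0, 0.0]
ft_force: [0.4, 0.1, 0.0]
grip_width: 0.551
grasp_force: 0.0
```

>>> {"fn": "arm_command", "kwargs": {"series": "0.45 0 0.013 -0.009 0; 0.45 0 0.015 -0.007 0; 0.45 0 0.014 -0.007 0; 0.45 0 0.015 -0.005 0; 0.45 0 0.016 -0.004 0; 0.45 0 0.015 -0.003 0; 0.45 0 0.016 -0.002 0; 0.45 0 0.016 -0.001 0; 0.45 0 0.016 0.001 0; 0.45 0 0.016 0.002 0"}}

```text
clock: 12.8
position: [0.6329, -0.209, 0.1186]
ee_rot: [0.615, 0.788, 0.0, 0.0]
ft_force: [-2.8, 0.0, 1.7]
grip_width: 0.547
grasp_force: 1.1
```

>>> {"fn": "arm_command", "kwargs": {"series": "0.45 0 0.015 0.003 0; 0.45 0 0.016 0.004 0; 0.45 0 0.015 0.005 0; 0.45 0 0.014 0.007 0; 0.45 0 0.015 0.007 0; 0.45 0 0.013 0.009 0; 0.45 0 0.01 0.006 0; 0.45 0 0.01 0.006 0; 0.45 0 0 0 0; 0.45 0 0 0 0"}}

```text
clock: 14.05
position: [0.6721, -0.1997, 0.1014]
ee_rot: [0.616, 0.788, -0.002, -0.002]
ft_force: [-17.8, 1.3, 19.4]
grip_width: 0.552
grasp_force: 13.1
```

>>> {"fn": "arm_command", "kwargs": {"series": "0.45 0 -0.015 0 0; 0.45 0 0 -0.03 0; 0.45 0 0 -0.06 0; 0.45 0 0 -0.06 0; 0 0 0 -0.06 0.05; 0 0 0 -0.06 0.05; 0 0 0 0 0.05; 0 0 0 0 0.05; 0 0 0 0 0.05; 0 0 0 0 0.05"}}

```text
clock: 15.3
position: [0.669, -0.1998, 0.2085]
ee_rot: [0.907, 0.421, 0.0, 0.0]
ft_force: [0.7, 0.0, -0.6]
grip_width: 1.001
grasp_force: 0.0
```

```bash
python3 - <<'E'
from h import *
from workcell import viewer
t=viewer.camera("top");s=viewer.camera("side")
f=lambda i,x,y,W,H:cv2.resize(i["pixels"][y:y+H,x:x+W,::-1],(400,400*H//W))
cv2.imwrite("pics/ts3.png",np.hstack([f(t,320,180,140,120),f(s,240,160,210,180)]))
p=pose();print(p)
c=w(0,0)
plan([(*c,.2,YS,0,6),(*c,.12,YS,0,6),(*c,.12,YS,0,8)])
E
```

```text
[np.float64(0.6689548886362804), np.float64(-0.19972900723832518), np.float64(0.20848085401141264), np.float64(49.96089927949457)]
from [ 0.669  -0.1997  0.2085 49.9609]
0 0.007 -0.045 0.004 0.033; 0 0.002 -0.046 0.003 0.033; 0 -0.002 -0.046 0.004 0.034; 0 -0.007 -0.045 0.003 0.033; 0 -0.012 -0.044 0.004 0.034; 0 -0.017 -0.042 0.003 0.033; 0 0 0 0.033 0; 0 0 0 0.033 0; 0 0 0 0.034 0; 0 0 0 0.033 0
0 0 0 0.034 0; 0 0 0 0.033 0; 0 0 0 0 0; 0 0 0 0 0; 0 0 0 0 0; 0 0 0 0 0; 0 0 0 0 0; 0 0 0 0 0; 0 0 0 0 0; 0 0 0 0 0
to [ 0.5967 -0.1172  0.1201 13.9609] 20
```

View pics/ts3.png

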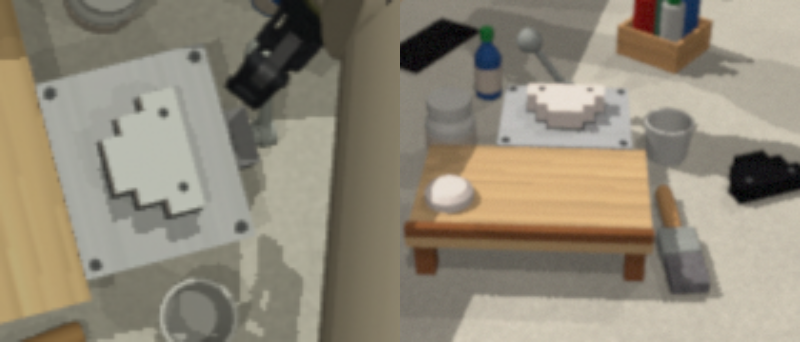

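The casting is up proud of the rim and level, at about (155,155) in the left crop, and the lever ball leans to +x. Now I'll go over the casting with the jaws along station y.

>>> {"fn": "arm_command", "kwargs": {"series": "0 0.007 -0.045 0.004 0.033; 0 0.002 -0.046 0.003 0.033; 0 -0.002 -0.046 0.004 0.034; 0 -0.007 -0.045 0.003 0.033; 0 -0.012 -0.044 0.004 0.034; 0 -0.017 -0.042 0.003 0.033; 0 0 0 0.08 0; 0 0 0 0.08 0; 0 0 0 0 0; 0 0 0 0 0"}}

```text
clock: 16.65
position: [0.597, -0.1179, 0.1371]
ee_rot: [0.992, 0.123, 0.001, 0.0]
ft_force: [-0.4, -0.3, 1.5]
grip_width: 1.004
grasp_force: 0.0
```

```bash
python3 - <<'E'
from h import *
print(pose());c=w(0,0)
plan([(*c,.125,YS,0,2),(*c,.082,YS,0,4),(*c,.082,YS,0,4),(*c,.082,YS,1,10)])
E
```

```text
[np.float64(0.596976073811827), np.float64(-0.11785371743262446), np.float64(0.1370733489806096), np.float64(14.135150636404193)]
from [ 0.597  -0.1179  0.1371 14.1352]
0 0 -0.001 0.015 0.001; 0 0 -0.001 0.015 0; 0 0 0 0.027 0; 0 0 0 0.027 0; 0 0 0 0.027 0; 0 0 0 0.027 0; 0 0 0 0 0; 0 0 0 0 0; 0 0 0 0 0; 0 0 0 0 0
1 0 0 0 0; 1 0 0 0 0; 1 0 0 0 0; 1 0 0 0 0; 1 0 0 0 0; 1 0 0 0 0; 1 0 0 0 0; 1 0 0 0 0; 1 0 0 0 0; 1 0 0 0 0
to [ 0.5968 -0.1171  0.0819 13.9552] 20
```

>>> {"fn": "arm_command", "kwargs": {"series": "0 0 -0.001 0.015 0; 0 0 0 0.015 0; 0 0 0 0.027 0; 0 0 0 0.027 0; 0 0 0 0.027 0; 0 0 0 0.027 0; 0 0 0 0 0; 0 0 0 0 0; 0 0 0 0 0; 0 0 0 0 0"}}

```text
clock: 17.9
position: [0.5962, -0.1176, 0.0807]
ee_rot: [0.993, 0.122, 0.0, 0.0]
ft_force: [-0.0, 0.7, -0.1]
grip_width: 0.995
grasp_force: 0.0
```

>>> {"fn": "arm_command", "kwargs": {"series": "1 0 0 0 0; 1 0 0 0 0; 1 0 0 0 0; 1 0 0 0 0; 1 0 0 0 0; 1 0 0 0 0; 1 0 0 0 0; 1 0 0 0 0; 1 0 0 0 0; 1 0 0 0 0", "newtons": 30}}

```text
clock: 19.15
position: [0.5961, -0.1175, 0.0805]
ee_rot: [0.993, 0.122, 0.0, 0.0]
ft_force: [-1.7, 0.4, 5.2]
grip_width: 0.69
grasp_force: 34.3
```

>>> {"fn": "arm_command", "kwargs": {"series": "1 0 0 -0.006 0; 1 0 0 -0.006 0; 1 0 -0.02 0 0; 1 0 -0.04 0 0; 1 0 -0.05 0 0; 1 0 -0.05 0 0; 1 0 -0.05 0 0; 1 0 -0.05 0 0; 1 0 -0.035 0 0; 1 0 -0.02 0 0"}}

```text
clock: 20.4
position: [0.5653, 0.0057, 0.0852]
ee_rot: [0.992, 0.122, 0.0, 0.0]
ft_force: [-0.9, -0.1, -2.2]
grip_width: 0.695
grasp_force: 33.5
```

```bash
python3 - <<'E'
from h import *
from workcell import viewer,manip
s=viewer.camera("side");t=viewer.camera("top")
f=lambda i,x,y,W,H:cv2.resize(i["pixels"][y:y+H,x:x+W,::-1],(400,400*H//W))
cv2.imwrite("pics/ts4.png",np.hstack([f(t,240,180,140,120),f(s,240,160,210,180)]))
print(pose(),w(0,125),manip.get_obs()["ft_force"])
E
```

```text
[np.float64(0.5653647083884255), np.float64(0.00556594029869937), np.float64(0.08512835907641142), np.float64(14.08941683719195)] (np.float64(0.5667872054671121), np.float64(0.004069189520725977)) [ 0.36042272  0.20222784 -2.28928141]
```

View pics/ts4.png

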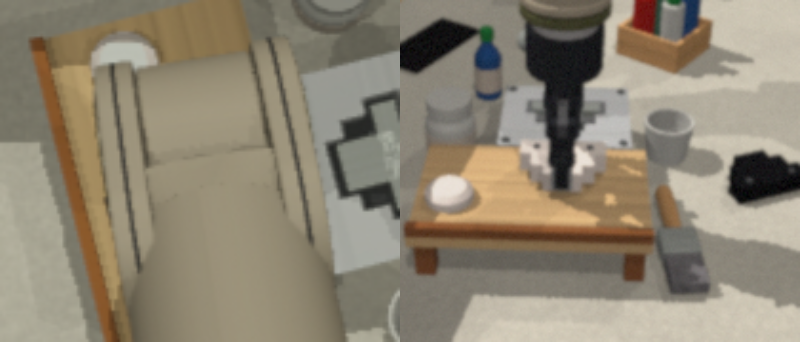

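The casting is held level over the board, clear of the mould and the rosette. I'll lower it gently while watching the force.

>>> {"fn": "arm_command", "kwargs": {"series": "1 0 0 0.004 0; 1 0 0 0.004 0; 1 0 0 0.004 0; 1 0 0 0.003 0; 1 0 0 0.002 0; 1 0 0 0.002 0; 1 0 0 0 0; 1 0 0 0 0; 1 0 0 0 0; 1 0 0 0 0"}}

```text
clock: 21.75
position: [0.5654, 0.0047, 0.0775]
ee_rot: [0.993, 0.122, 0.0, 0.0]
ft_force: [0.3, 0.1, -2.3]
grip_width: 0.695
grasp_force: 33.5
```

>>> {"fn": "arm_command", "kwargs": {"series": "1 0 0 0.002 0; 1 0 0 0 0; 1 0 0 0.001 0; 1 0 0 0 0; 1 0 0 0.001 0; 1 0 0 0 0; 1 0 0 0 0; 1 0 0 0 0; 1 0 0 0 0; 1 0 0 0 0"}}

```text
clock: 23.0
position: [0.5655, 0.0047, 0.0766]
ee_rot: [0.993, 0.122, 0.0, 0.0]
ft_force: [-5.5, 0.3, 8.8]
grip_width: 0.697
grasp_force: 34.8
```

>>> {"fn": "arm_command", "kwargs": {"series": "1 0 0 -0.001 0; 1 0 0 0 0; 0 0 0 0 0; 0 0 0 0 0; 0 0 0 0 0; 0 0 0 0 0; 0 0 0 -0.03 0; 0 0 0 -0.1 0; 0 0 0 -0.1 0; 0 0 0 -0.1 0"}}

```text
clock: 24.25
position: [0.5654, 0.0048, 0.2106]
ee_rot: [0.993, 0.122, 0.001, 0.0]
ft_force: [0.3, 0.1, -0.4]
grip_width: 1.0
grasp_force: 0.0
```

```bash
python3 - <<'E'
from h import *
from workcell import viewer,manip
s=viewer.camera("side");c=viewer.camera("wrist")
f=lambda i,x,y,W,H:cv2.resize(i["pixels"][y:y+H,x:x+W,::-1],(400,400*H//W))
cv2.imwrite("pics/ts5.png",np.hstack([f(c,0,0,640,480),f(s,240,170,200,150)]))
b=w(48,-98);print(pose(),b)
plan([(*b,.21,YS+90,.45,11),(*b,.16,YS+90,.45,2),(*b,.16,YS+90,.45,7)],[.566,.0047,.2088,14])
p=[.566,.0047,.2088,14]
E
```

```text
[np.float64(0.5677115851048588), np.float64(0.004985236944417583), np.float64(0.2141070419941007), np.float64(14.032422012441264)] (np.float64(0.6668793153753642), np.float64(-0.2009053687398406))
from [5.660e-01 4.700e-03 2.088e-01 1.400e+01]
0.45 0.011 0.051 0 -0.045; 0.45 0.004 0.052 0 -0.045; 0.45 -0.004 0.052 0 -0.045; 0.45 -0.011 0.051 0 -0.046; 0.45 -0.018 0.049 0 -0.045; 0.45 -0.025 0.046 0 -0.046; 0.45 -0.031 0.041 -0.001 -0.045; 0.45 -0.037 0.037 0 -0.046; 0.45 -0.042 0.031 -0.001 -0.045; 0.45 -0.045 0.025 0 -0.046
0.45 -0.049 0.018 -0.001 -0.045; 0.45 0 0 0.063 0; 0.45 0 0 0.062 0; 0.45 0 0 0 0; 0.45 0 0 0 0; 0.45 0 0 0 0; 0.45 0 0 0 0; 0.45 0 0 0 0; 0.45 0 0 0 0; 0.45 0 0 0 0
to [  0.6668  -0.201    0.16   103.82  ] 20
```

View pics/ts5.png

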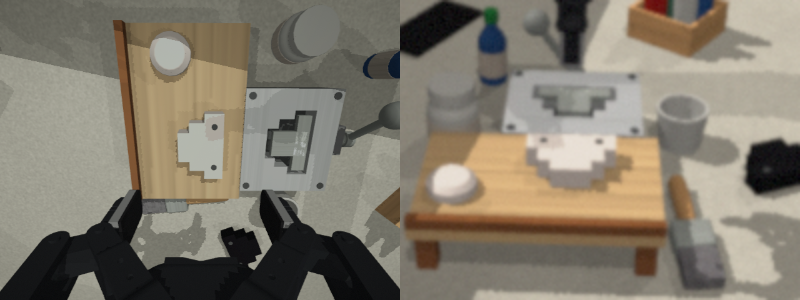

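The casting lies flat on the board, clear of the mould and about 25 mm from the joining edge. Next is the lever.

>>> {"fn": "arm_command", "kwargs": {"series": "0.45 0.011 0.051 0 -0.045; 0.45 0.004 0.052 0 -0.045; 0.45 -0.004 0.052 0 -0.045; 0.45 -0.011 0.051 0 -0.046; 0.45 -0.018 0.049 0 -0.045; 0.45 -0.025 0.046 0 -0.046; 0.45 -0.031 0.041 -0.001 -0.045; 0.45 -0.037 0.037 0 -0.046; 0.45 -0.042 0.031 -0.001 -0.045; 0.45 -0.045 0.025 0 -0.046"}}

```text
clock: 25.6
position: [0.6575, -0.1828, 0.2094]
ee_rot: [0.669, 0.743, 0.0, 0.0]
ft_force: [0.2, 0.3, -0.1]
grip_width: 0.544
grasp_force: 0.0
```

>>> {"fn": "arm_command", "kwargs": {"series": "0.45 -0.049 0.018 -0.001 -0.045; 0.45 0 0 0.063 0; 0.45 0 0 0.062 0; 0.45 0 0 0 0; 0.45 0 0 0 0; 0.45 0 0 0 0; 0.45 0 0 0 0; 0.45 0 0 0 0; 0.45 0 0 0 0; 0.45 0 0 0 0"}}

```text
clock: 26.85
position: [0.6664, -0.2009, 0.1595]
ee_rot: [0.617, 0.787, -0.0, 0.0]
ft_force: [-0.4, 0.2, -0.7]
grip_width: 0.552
grasp_force: 0.0
```

```bash
python3 - <<'E'
from h import *
b=w(48,-98)
plan([(*b,.16,YS+90,.45,2),(*b,.105,YS+90,.45,5),(*b,.105,YS+90,.45,3)])
wp=[]
for a in np.linspace(.6,-.6,17)[1:]:
    wp.append((*w(85*np.sin(a),-98),.035+.085*np.cos(a),YS+90,.45,1))
wp+=[(*w(-55,-98),.1,YS+90,.45,2),(*w(-55,-98),.1,YS+90,.45,2)]
plan(wp,[*b,.105,YS+90])
E
```

```text
from [  0.6664  -0.2009   0.1595 103.8556]
0.45 0 0.001 -0.001 0; 0.45 0 0 0 0; 0.45 0 0 0.027 0; 0.45 0 0 0.028 0; 0.45 0 0 0.027 0; 0.45 0 0 0.028 0; 0.45 0 0 0.027 0; 0.45 0 0 0 0; 0.45 0 0 0 0; 0.45 0 0 0 0
to [  0.6668  -0.2008   0.1051 103.8556] 10
from [  0.6669  -0.2009   0.105  103.8796]
0.45 0 -0.013 -0.009 0; 0.45 0 -0.015 -0.007 0; 0.45 0 -0.014 -0.007 0; 0.45 0 -0.015 -0.005 0; 0.45 0 -0.016 -0.004 0; 0.45 0 -0.015 -0.003 0; 0.45 0 -0.016 -0.002 0; 0.45 0 -0.016 -0.001 0; 0.45 0 -0.016 0.001 0; 0.45 0 -0.016 0.002 0
0.45 0 -0.015 0.003 0; 0.45 0 -0.016 0.004 0; 0.45 0 -0.015 0.005 0; 0.45 0 -0.014 0.007 0; 0.45 0 -0.015 0.007 0; 0.45 0 -0.013 0.009 0; 0.45 0 -0.009 0.006 0; 0.45 0 -0.008 0.006 0; 0.45 0 0 0 0; 0.45 0 0 0 0
to [ 5.671000e-01 -2.256000e-01  1.002000e-01  1.038796e+02] 20
```

>>> {"fn": "arm_command", "kwargs": {"series": "0.45 0 0.001 0 0; 0.45 0 0 0 0; 0.45 0 0 0.027 0; 0.45 0 0 0.028 0; 0.45 0 0 0.027 0; 0.45 0 0 0.028 0; 0.45 0 0 0.027 0; 0.45 0 0 0 0; 0.45 0 0 0 0; 0.45 0 0 0 0"}}

```text
clock: 28.1
position: [0.6671, -0.2009, 0.1054]
ee_rot: [0.617, 0.787, 0.0, 0.001]
ft_force: [-0.1, 0.0, -0.7]
grip_width: 0.549
grasp_force: 0.0
```

>>> {"fn": "arm_command", "kwargs": {"series": "0.45 0 -0.013 -0.009 0; 0.45 0 -0.015 -0.007 0; 0.45 0 -0.014 -0.007 0; 0.45 0 -0.015 -0.005 0; 0.45 0 -0.016 -0.004 0; 0.45 0 -0.015 -0.003 0; 0.45 0 -0.016 -0.002 0; 0.45 0 -0.016 -0.001 0; 0.45 0 -0.016 0.001 0; 0.45 0 -0.016 0.002 0"}}

```text
clock: 29.35
position: [0.607, -0.2156, 0.1184]
ee_rot: [0.617, 0.787, -0.0, -0.0]
ft_force: [1.8, -0.2, 1.0]
grip_width: 0.552
grasp_force: 0.7
```

>>> {"fn": "arm_command", "kwargs": {"series": "0.45 0 -0.015 0.003 0; 0.45 0 -0.016 0.004 0; 0.45 0 -0.015 0.005 0; 0.45 0 -0.014 0.007 0; 0.45 0 -0.015 0.007 0; 0.45 0 -0.013 0.009 0; 0.45 0 -0.009 0.006 0; 0.45 0 -0.008 0.006 0; 0.45 0 0 0 0; 0.45 0 0 0 0"}}

```text
clock: 30.6
position: [0.568, -0.2253, 0.1006]
ee_rot: [0.616, 0.787, 0.001, 0.001]
ft_force: [3.5, 1.1, 3.7]
grip_width: 0.554
grasp_force: 2.9
```

>>> {"fn": "arm_command", "kwargs": {"series": "0.45 0 0.015 0 0; 0.45 0 0 -0.03 0; 0.45 0 0 -0.06 0; 0.45 0 0 -0.06 0; 0.45 0 0 -0.06 0; 0.45 -0.12 0 -0.06 0; 0.45 -0.12 0 0 0; 0.45 -0.06 0 0 0; 0.45 0 0 0 0; 0.45 0 0 0 0"}}

```text
clock: 31.85
position: [0.6015, -0.3394, 0.208]
ee_rot: [0.616, 0.788, 0.0, -0.0]
ft_force: [-0.3, 0.6, -0.5]
grip_width: 0.55
grasp_force: 0.0
```

```bash
python3 - <<'E'
from h import *
from workcell import viewer
s=viewer.camera("side");t=viewer.camera("top")
f=lambda i,x,y,W,H:cv2.resize(i["pixels"][y:y+H,x:x+W,::-1],(400,400*H//W))
cv2.imwrite("pics/ts6.png",np.hstack([f(t,240,160,220,165),f(s,240,160,220,165)]))
print(pose())
E
```

```text
[np.float64(0.6017481795676658), np.float64(-0.3391165487733497), np.float64(0.20826902607393202), np.float64(103.94532257185604)]
```

View pics/ts6.png

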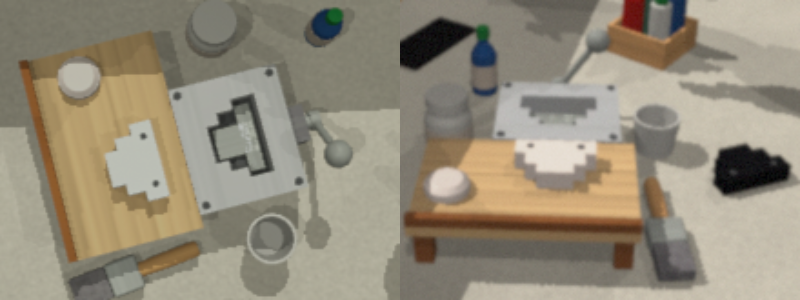

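The lever ball is back at top-camera pixel (426,244), the same as at the start. The casting lies flat on the board and the bystanders are where they were. Handing in.

```bash
python3 -c "
from workcell import manip
print(manip.hand_in())"
```

```text
the job is handed in; nothing more can be done
None
```

The heater is off, the casting lies flat on the drying board clear of the mould, the lever is thrown back, nothing else looks moved in the final pictures, and the job was handed in at about 32 s; no verdict was shown.

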